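Close and latch the dishwasher-tablet caddy

ROBOT

A 6-joint arm with a two-finger parallel gripper is mounted at the origin on the work surface. World frame = base frame: x ahead of the robot, y to its left, z up, the work surface at z = 0. Lengths are in m, angles in rad, forces in N, time in s.
With the tool pointing down it reaches from about 0.35 to 0.775 m from the base axis. Payload 7.3 kg.
Tool frame: the origin (TCP) lies on the centre line of the jaws, within the pads' length; the fingertips stand 11 mm ahead of it and the grasp point (between the pads) lies 8 mm behind it; z points along the fingers, y is the direction in which the jaws open and shut (so a half turn about z gives the same grasp; the last joint's range is limited). The gripper opens to 92 mm and grips with 3 to 60 N. Pads are 19 mm wide; open, the fingers measure 130 mm over their backs; the gripper's body (75 mm by 190 mm) begins 47 mm behind the grasp point.
Start: joints at [0.986, 0.342, 1.524, -0, 1.275, -0.146], TCP at [0.223, 0.475, 0.238] pointing down, gripper open.
Joint ranges: [-2.53, 2.53], [-0.77, 2.02], [0.04, 2.7], [-1, 4.14], [0.28, 2.66], [-3.11, 3.11]. Speed limits (rad/s): [2.57, 2.57, 3.14, 3.14, 3.14, 3.14].

INTERFACE

Orientations are given as [roll, pitch, yaw] about the fixed x, y, z axes, in that order (R = Rz(yaw) Ry(pitch) Rx(roll)).
In Python, from cell import robot gives the robot as it stands.
- The arm moves only by the tool jog_arm, never from a script. Its argument "deltas" is one flat list of numbers, 6 for each row, row after row: the shift along the world's x, y, z in units of 0.1 m (1.0 is 0.1 m), then the turn, a rotation vector about the world's x, y, z in units of 90 degrees (1.0 is 90 degrees). A call has 1 to 5 rows; each row is the pose to reach, as a shift and turn from the pose commanded when the call began; what a row does not reach only later rows make up. A row lasts 1/12 s, in which the tool goes at most 41.7 mm and 7.16 degrees, less where a joint would pass 70% of its speed; a pose out of reach is approached as far as the arm can. A call with a number of a shift or a turn outside -1 to 1 is refused whole. A call with a gripper value outside its range is refused whole. "claw" is the opening, from 0 (shut) to 1 (fully open), set as the call begins (left out, the last holds). The fingers move at their own pace and stop on an object; "newtons" is the grip in N (left out, the last holds). Time passes only in rows, so rows that repeat a pose let the fingers close. It gives the time, the measured TCP pose, the force and the opening at its end, in the units of the state.
- robot.observe(): the state, without advancing time (a new reading comes with each control period).
- robot.read_camera(name): name is "scene" or "side" or "wrist"; returns the picture (480x640x3 uint8, red, green, blue); there is no depth.
- robot.camera_params(name): a dict with "fx", "fy", "cx", "cy" (pixels), "k1" (the pictures are not rectified: a ray, as slopes to the right and down, at radius r is drawn at 1 + k1 r^2 times it, then the intrinsics apply), "R" (3x3) and "t" (3): a world point X has camera coordinates R X + t. Camera axes: x right, y down, z forward; pixel columns grow to the right and rows downward; lengths in m; the calibration is good to about 2 mm. A picture is of the moment at which its call begins: read the wrist's pose just before it. camera_params takes no time and is no camera call; for the wrist camera it gives the pose at the moment of the call.
- robot.hand_in(): hands the job in, once; it reports no verdict.
The state is a dict: "time": time; "qpos": joint angles; "qvel": joint speeds; "joint_efforts": joint torques, N m; "tool_pos": TCP position; "tool_rot": TCP orientation; "contact_force": force on the tool from outside, world axes, zero at the start; "torque": the same for the moment, N m; "opening": finger opening in m.
Only numpy, scipy, OpenCV 4.12 (cv2) and the standard library are available. Lean on these libraries where they do the work, as an engineer would, in place of code of your own. Each camera call takes 0.05 s, during which the arm holds its last target. There are 200 camera calls.

TASK

Shut the grey caddy so that it is child-safe: pull its latch knob out until it clicks into the outer detent, set the lid squarely on the mouth, then push the knob fully home again so that its tongue locks the lid down. The scraper left across the caddy's mouth has to come off: lay it down on the chopping board. Leave the sugar pot, the whisk and the mug where they are.

Things in the scene. Friction and masses are not known exactly. Their poses are not given: they have to be found in the camera images.
- caddy: Grey caddy fixed on the board, 190 long (x), 150 wide (y), 111 high; z up; front (-x) turned away from the robot. Origin: underside, mid-width, 20 above the worktop. Rear, x -30 to +80: open box, walls 6. Front: plain face sloping up from (x -110, z 50) to (x -37, z 111), its normal leaning 40 degrees from vertical towards -x; the latch knob stands on it at y = 0.
- hoop_bar (a point): Middle of the bar of the caddy's fixed carrying hoop (8 mm steel rod; caddy frame x -76, y 0, z 195; axes as the caddy's). The bar runs along y to +-86, its legs slant down and back to x -45, z 88. It hangs over the knob and bars a vertical gripper: come to the knob along its own axis, tilted about 40 degrees, from in front of and below the bar.
- mouth (a point): Centre of the caddy's open mouth at rim height (caddy frame x +25, y 0, z 111); axes as the caddy's. Clear opening 98 along x by 138 along y, outside 110 x 150.
- latch (a joint): Push-pull latch knob, m: 0 = fully in (locked, the start), 0.030 = fully out. Over-centre detent: it is sprung towards the nearer end of its travel and stays at either end by itself; about 8 N takes it over the middle, either way.
- tongue_tip (a point): Rear end of the latch's flat steel tongue (18 wide, 6 thick), fixed to the knob's stem; moves with it. Point: middle of the end face. Knob in: it reaches 11 over the lid's place, 2 above the lid's plate, so the lid can be neither put on nor taken off. Knob out: it is drawn back 8 clear of the lid's edge and 23 higher.
- knob_grip (a point): Middle of the knob's head, on its axis; moves with it. z: the way it pulls out, 40 degrees from vertical, leaning to the caddy's front; y: the caddy's y. Head: metal disc 36 in diameter, 24 thick along z (12 either side of this point). Knob in: this point is 32 above the sloped face. Stem and tongue under the head are 18 wide in y, so fingers closing along y pass beside them.
- lid_grip (a point): Handle of the loose grey lid (0.25 kg, same either way round), z up. Plate 106 (x) x 146 (y) x 8; plug under it 90 x 130 x 12 (4 mm play in the mouth); on top a fin 66 long (x), 18 thick (y), 44 high. Point: mid-fin, 24 above the plate, 44 above the plug's underside. Starts plug down on the board. Seated: plate on the rim, its x along the caddy's x, point 32 above mouth.
- scraper_mid (a point): Yellow silicone scraper, 0.1 kg, 230 long (x). Point: half-way along, half-way up its handle, near the centre of mass. Handle 24 wide, 20 thick, x -115 to +35; blade 50 wide, 12 thick, x +35 to +115; undersides level, 10 below the point. Starts lying across the caddy's mouth on the side rims.
- board: Pale birch chopping board, fixed, 480 (x) x 800 (y) x 20 thick; origin at the centre of its underside, always in the same place. Part of it, beyond the caddy to one side, is free at the start.
- pot_mid (a point): Bystander: lidded white ceramic sugar pot, 96 in diameter, 115 high, on the board; point on its axis 50 above its foot.
- whisk_mid (a point): Bystander: flat stainless whisk lying on the board, 200 long along x, head up to 65 wide, 22 high; point 11 above the board, mid-length.
- mug_mid (a point): Bystander: blue ceramic mug, 80 in diameter, 95 high, handle to its +y (within 75 of the axis); point on its axis 47 above its foot.
Things that resemble listed ones, but are neither listed nor needed, are in the scene too. Leave any orange look-alike of the part that bears scraper_mid alone. Leave any brown look-alike of the part that bears lid_grip alone.

How it is judged:
By the outcome, as a careful person would: the job done as asked, in the order asked, and still so for the second after the job is handed in, with the robot touching nothing.
It also fails if it takes over 72 s, if anything falls off the work surface, if the arm or the gripper's body presses on something with over 40 N, if the wrist force passes 120 N, or if a joint passes its speed limit or range.

## Working session

There is one attempt and no reset: what is moved stays moved. The work goes in short steps, Python scripts to look and compute and a tool call to move; the robot and the scene stay as the last step left them, time stands still between calls to the robot, and variables do not carry over. Pictures are saved under pics/ and viewed, about 8 in all and at most 12, crops included, and the job is handed in when it is done.

Besides the shell and the picture viewer there is one more tool, called after "Call:" by a JSON object that holds its "method" and its "body". jog_arm: Moves the arm, as the interface text tells. Its arguments: {"type":"object","properties":{"deltas":{"type":"array","items":{"type":"number"}},"claw":{"type":"number"},"newtons":{"type":"number"}},"required":["deltas"]}

```bash
ls; mkdir -p pics; python3 - <<'E'
from cell import robot
import cv2,numpy as np
s=robot.observe();print(s['time'],s['tool_pos'],s['tool_rot'],s['opening'])
a=robot.read_camera("scene");b=robot.read_camera("side")
cv2.imwrite("pics/scene0.png",a[:,:,::-1]);cv2.imwrite("pics/side0.png",b[:,:,::-1])
for n in("scene","side","wrist"):
  p=robot.camera_params(n);print(n,{k:np.round(v,3).tolist() for k,v in p.items()})
E
```

```text
pics
0.0 [0.22280539 0.47492497 0.23704375] [-3.14002902e+00 -2.12988868e-04  2.70279719e+00] 0.09189727424841994
scene {'fx': 505.65, 'fy': 505.65, 'cx': 316.412, 'cy': 240.77, 'k1': -0.117, 'R': [[-0.88, 0.474, 0.015], [0.366, 0.699, -0.614], [-0.301, -0.535, -0.789]], 't': [0.431, -0.066, 1.5]}
side {'fx': 438.162, 'fy': 438.162, 'cx': 315.982, 'cy': 239.945, 'k1': -0.032, 'R': [[0.944, -0.329, -0.001], [-0.211, -0.603, -0.77], [0.253, 0.727, -0.638]], 't': [-0.485, 0.215, 0.95]}
wrist {'fx': 401.852, 'fy': 401.852, 'cx': 321.3, 'cy': 245.203, 'k1': -0.072, 'R': [[0.424, 0.906, -0.002], [0.876, -0.41, 0.253], [0.228, -0.109, -0.968]], 't': [-0.524, -0.032, 0.39]}
```

View pics/scene0.png

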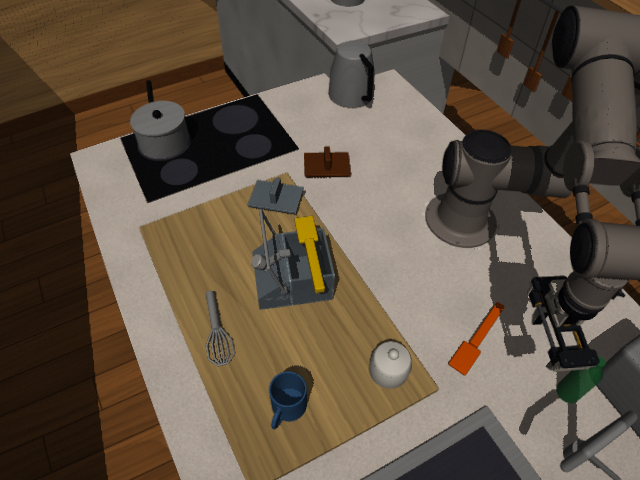

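View pics/side0.png

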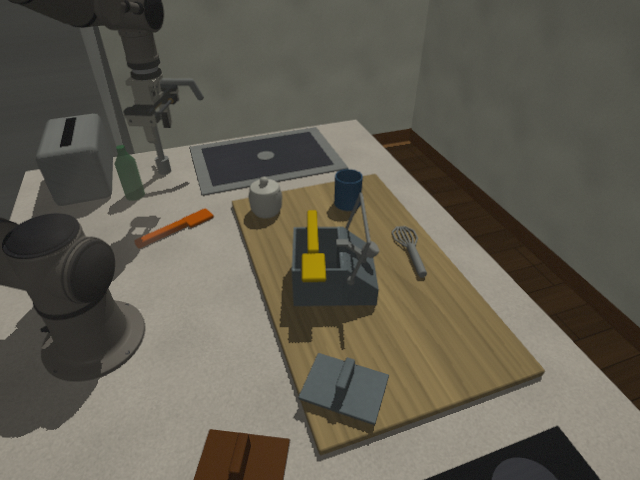

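The scene shows the grey lid at about (276,196), the caddy at (295,265) with the yellow scraper across it, and the knob at (259,261). Whisk (217,330), mug (289,395), pot (391,363). The side view shows the lid at (345,388), caddy (335,265), scraper (313,245). The brown lid and orange scraper are decoys off the board.

```bash
cat > h.py <<'E'
from cell import robot
import cv2,numpy as np
from scipy.spatial.transform import Rotation as Ro
def K(p): return np.array([[p['fx'],0,p['cx']],[0,p['fy'],p['cy']],[0,0,1.]])
def und(p,uv): return cv2.undistortPoints(np.float64(uv).reshape(-1,1,2),K(p),np.array([p['k1'],0,0,0.])).reshape(-1,2)
def ray(p,uv):
    R=np.array(p['R']);t=np.array(p['t']);n=und(p,uv)
    return -R.T@t, np.c_[n,np.ones(len(n))]@R
def plane(p,uv,z):
    o,d=ray(p,uv); return o+d*((z-o[2])/d[:,2:3])
def tri(p,uv,q,vw):
    P=[np.c_[np.array(c['R']),np.array(c['t'])] for c in(p,q)]
    X=cv2.triangulatePoints(P[0],P[1],und(p,uv).T,und(q,vw).T); return (X[:3]/X[3]).T
def proj(p,X):
    return cv2.projectPoints(np.float64(X).reshape(-1,1,3),cv2.Rodrigues(np.array(p['R']))[0],np.array(p['t']),K(p),np.array([p['k1'],0,0,0.]))[0].reshape(-1,2)
E
python3 - <<'E'
from h import *
p,q=[robot.camera_params(n) for n in("scene","side")]
np.set_printoptions(precision=3,suppress=True)
print(tri(p,[(276,183),(259,261),(391,363),(289,380),(325,290),(306,228)],q,[(347,368),(369,256),(265,200),(348,175),(312,213),(314,264)]))
print("board corners",plane(p,[(142,228),(285,175),(437,388)],.02), plane(q,[(543,374),(320,452),(234,203),(377,176)],.02))
a=cv2.imread("pics/scene0.png");b=cv2.imread("pics/side0.png")
for n,im,c in(("scene",a,p),("side",b,q)):
    h=cv2.cvtColor(im,cv2.COLOR_BGR2HSV);m=cv2.inRange(h,(20,150,90),(32,255,255))
    cs=max(cv2.findContours(m,0,2)[0],key=cv2.contourArea)
    print(n,cv2.minAreaRect(cs),plane(c,cv2.boxPoints(cv2.minAreaRect(cs)),.15))
print("lid",plane(p,[(258,179),(304,185),(295,212),(248,204)],.04),plane(q,[(322,354),(388,373),(374,422),(300,388)],.04))
print("pot,mug,whisk",plane(p,[(391,363)],.07),plane(p,[(289,383)],.115),plane(p,[(212,293),(223,363)],.03))
E
```

```text
[[ 0.463 -0.305  0.092]
 [ 0.62  -0.062  0.111]
 [ 0.464  0.306  0.062]
 [ 0.697  0.257  0.125]
 [ 0.532  0.103  0.14 ]
 [ 0.481 -0.078  0.144]]
board corners [[ 0.852 -0.387  0.02 ]
 [ 0.393 -0.388  0.02 ]
 [ 0.386  0.398  0.02 ]] [[ 0.848 -0.405  0.02 ]
 [ 0.381 -0.402  0.02 ]
 [ 0.386  0.381  0.02 ]
 [ 0.857  0.379  0.02 ]]
scene ((312.1176452636719, 253.47061157226562), (78.09646606445312, 19.887920379638672), 75.96376037597656) [[ 0.497 -0.118  0.15 ]
 [ 0.445 -0.11   0.15 ]
 [ 0.515  0.115  0.15 ]
 [ 0.561  0.105  0.15 ]]
side ((313.5, 266.0), (26.0, 23.0), 90.0) [[ 0.467 -0.044  0.15 ]
 [ 0.513 -0.06   0.15 ]
 [ 0.486 -0.134  0.15 ]
 [ 0.443 -0.119  0.15 ]]
lid [[ 0.481 -0.392  0.04 ]
 [ 0.369 -0.305  0.04 ]
 [ 0.442 -0.221  0.04 ]
 [ 0.549 -0.312  0.04 ]] [[ 0.447 -0.228  0.04 ]
 [ 0.552 -0.311  0.04 ]
 [ 0.485 -0.392  0.04 ]
 [ 0.383 -0.286  0.04 ]]
pot,mug,whisk [[0.465 0.309 0.07 ]] [[0.698 0.26  0.115]] [[ 0.752 -0.081  0.03 ]
 [ 0.8    0.112  0.03 ]]
```

Call:
{"method": "jog_arm", "body": {"deltas": [0.2, -0.34, 0.1, 0, 0, -0.065, 0.4, -0.68, 0.2, 0, 0, -0.13, 0.6, -1.0, 0.3, 0, 0, -0.195, 0.8, -1.0, 0.4, 0, 0, -0.26, 0.8, -1.0, 0.5, 0, 0, -0.325]}}

```text
time: 0.52
tool_pos: [0.3058, 0.3736, 0.2881]
tool_rot: [3.141, 0.001, 2.183]
contact_force: [-0.2, -0.0, -0.5]
opening: 0.0917
```

Call:
{"method": "jog_arm", "body": {"deltas": [0.2, -0.34, 0.1, 0, 0, -0.065, 0.4, -0.68, 0.2, 0, 0, -0.13, 0.6, -1.0, 0.3, 0, 0, -0.195, 0.8, -1.0, 0.4, 0, 0, -0.26, 1.0, -1.0, 0.5, 0, 0, -0.325]}}

```text
time: 0.93
tool_pos: [0.4039, 0.2735, 0.3384]
tool_rot: [3.142, 0.0, 1.674]
contact_force: [-0.1, 1.6, -0.2]
opening: 0.0915
```

Call:
{"method": "jog_arm", "body": {"deltas": [0.2, -0.34, 0.1, 0, 0, -0.065, 0.4, -0.68, 0.2, 0, 0, -0.13, 0.6, -1.0, 0.3, 0, 0, -0.195, 0.8, -1.0, 0.4, 0, 0, -0.26, 1.0, -1.0, 0.5, 0, 0, -0.26]}}

```text
time: 1.35
tool_pos: [0.504, 0.1732, 0.3881]
tool_rot: [-3.141, 0.0, 1.265]
contact_force: [0.0, 0.2, 0.2]
opening: 0.0917
```

Call:
{"method": "jog_arm", "body": {"deltas": [0, -0.4, 0, 0, 0, 0, 0.1, -0.8, 0, 0, 0, 0, 0.1, -1.0, 0, 0, 0, 0, 0.1, -1.0, 0, 0, 0, 0]}}

```text
time: 1.68
tool_pos: [0.5134, 0.0716, 0.387]
tool_rot: [-3.141, 0.002, 1.269]
contact_force: [-0.5, 0.4, -0.1]
opening: 0.0918
```

```bash
cat >> h.py <<'E'
import pickle
def snap(name):
    s=robot.observe();p=robot.camera_params("wrist");im=robot.read_camera("wrist")[:,:,::-1].copy()
    cv2.imwrite(f"pics/{name}.png",im);pickle.dump((p,s),open(f"pics/{name}.pkl","wb"));return p,im,s
def load(name): return (*pickle.load(open(f"pics/{name}.pkl","rb")),cv2.imread(f"pics/{name}.png"))
E
python3 -c "
from h import *
p,im,s=snap('w1');print(s['tool_pos'],s['time'])"
```

```text
[0.51336218 0.07159706 0.38700447] 1.6833
```

View pics/w1.png

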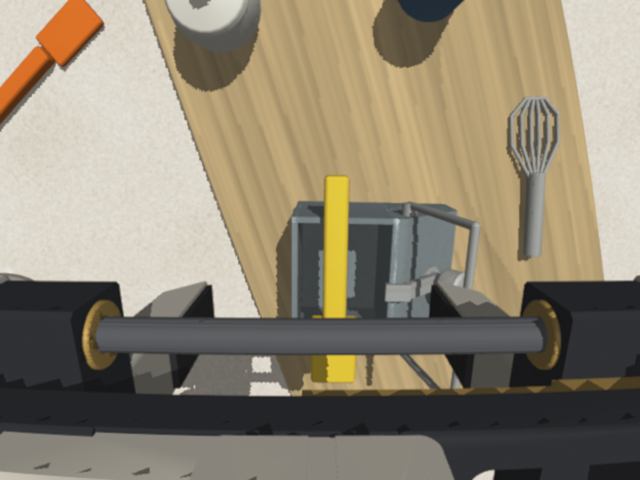

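The wrist view shows the scraper's handle end at (337,177), the caddy's mouth with rear-left corner at (294,205), and the knob at about (450,282). The gripper hides the rest, so I'm shifting to −y.

Call:
{"method": "jog_arm", "body": {"deltas": [0, -0.4, 0, 0, 0, 0, 0, -0.8, 0, 0, 0, 0, 0, -1.0, 0, 0, 0, 0, 0, -1.0, 0, 0, 0, 0]}}

```text
time: 2.07
tool_pos: [0.513, -0.027, 0.3873]
tool_rot: [-3.141, 0.001, 1.27]
contact_force: [0.1, 0.3, -0.7]
opening: 0.0917
```

```bash
python3 -c "
from h import *
p,im,s=snap('w2');print(s['tool_pos'],s['time'])"
```

```text
[ 0.5129869  -0.02697706  0.38731796] 2.0667
```

Call:
{"method": "jog_arm", "body": {"deltas": [0, -0.4, 0, 0, 0, 0, 0, -0.8, 0, 0, 0, 0, 0, -1.0, 0, 0, 0, 0, 0, -1.0, 0, 0, 0, 0]}}

```text
time: 2.45
tool_pos: [0.5133, -0.1262, 0.3872]
tool_rot: [-3.141, 0.0, 1.271]
contact_force: [0.2, 0.5, -0.2]
opening: 0.0918
```

```bash
python3 -c "
from h import *
p,im,s=snap('w3');print(s['tool_pos'],s['time'])
a=cv2.imread('pics/w2.png')[0:300,240:560];b=im[0:300,240:560]
cv2.imwrite('pics/w23.png',cv2.resize(np.vstack([a,b]),None,fx=1,fy=1)) 
cv2.imwrite('pics/w23.png',np.hstack([cv2.resize(x,(400,375),interpolation=cv2.INTER_CUBIC) for x in (a,b)]))"
```

```text
[ 0.51328714 -0.12624852  0.387153  ] 2.45
```

View pics/w23.png

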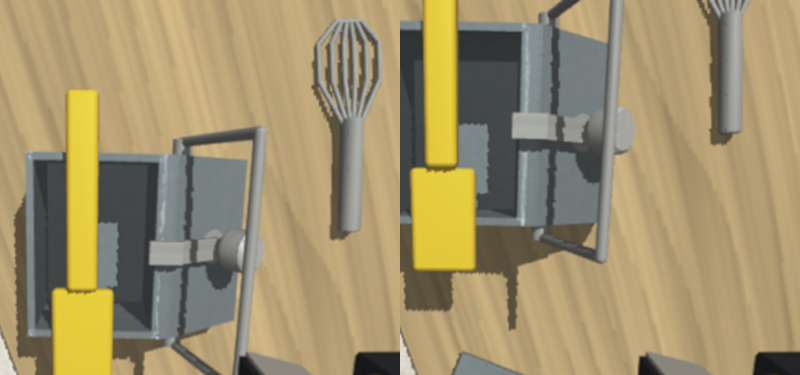

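```bash
python3 - <<'E'
from h import *
np.set_printoptions(precision=4,suppress=True)
p,_,_=load('w2');q,_,_=load('w3')
f=lambda L,o=0:[(240+(u-o)/1.25,v/1.25) for u,v in L]
A=f([(159,162),(152,331),(149,254),(82,289),(160,155),(185,155)]);B=f([(520,31),(519,217),(512,126),(441,167),(520,24),(548,24)],400)
print(tri(p,A,q,B))
print("mouth corners z.131",plane(p,f([(36,161),(158,161),(152,331),(34,331)]),.131),plane(q,f([(520,31),(519,217)],400),.131))
S1=plane(p,f([(83,91),(82,289)]),.151);S2=plane(q,f([(441,167),(443,268)],400),.151)
print("scraper",S1,S2)
d=S1[1]-S1[0];print(np.degrees(np.arctan2(d[1],d[0])))
print("bar",plane(p,f([(265,129)]),.219),plane(q,f([(603,258)],400),.219))
E
```

```text
[[ 0.5774  0.0341  0.1336]
 [ 0.5362 -0.0966  0.1312]
 [ 0.5505 -0.0301  0.1481]
 [ 0.4914 -0.0422  0.1434]
 [ 0.5793  0.039   0.1329]
 [ 0.5986  0.0333  0.1314]]
mouth corners z.131 [[ 0.4873  0.0631  0.131 ]
 [ 0.5779  0.035   0.131 ]
 [ 0.5358 -0.0966  0.131 ]
 [ 0.4408 -0.0673  0.131 ]] [[ 0.577   0.0348  0.131 ]
 [ 0.5367 -0.0966  0.131 ]]
scraper [[ 0.5375  0.0982  0.151 ]
 [ 0.4926 -0.0407  0.151 ]] [[ 0.4919 -0.0426  0.151 ]
 [ 0.4691 -0.115   0.151 ]]
-107.94234334862684
bar [[0.6353 0.0351 0.219 ]] [[ 0.5796 -0.1293  0.219 ]]
```

Call:
{"method": "jog_arm", "body": {"deltas": [0, 0.3, -0.1, 0, 0, -0.008, -0.05, 0.6, -0.2, 0, 0, -0.008, -0.1, 0.9, -0.3, 0, 0, -0.008, -0.13, 1.0, -0.6, 0, 0, -0.008, -0.13, 1.0, -0.8, 0, 0, -0.008], "claw": 0.47, "newtons": 20}}

```text
time: 2.92
tool_pos: [0.4989, -0.0194, 0.3068]
tool_rot: [-3.141, -0.002, 1.267]
contact_force: [-0.0, -0.2, -0.8]
opening: 0.0631
```

Call:
{"method": "jog_arm", "body": {"deltas": [0, 0.18, -0.2, 0, 0, 0, 0, 0.18, -0.5, 0, 0, 0, 0, 0.18, -0.8, 0, 0, 0, 0, 0.18, -1.0, 0, 0, 0, 0, 0.18, -1.0, 0, 0, 0]}}

```text
time: 3.33
tool_pos: [0.4974, -0.0037, 0.204]
tool_rot: [-3.134, 0.0, 1.264]
contact_force: [-0.9, 0.3, -0.6]
opening: 0.0436
```

Call:
{"method": "jog_arm", "body": {"deltas": [0.03, -0.03, -0.15, 0, 0, 0, 0.03, -0.03, -0.3, 0, 0, 0, 0.03, -0.03, -0.45, 0, 0, 0, 0.03, -0.03, -0.57, 0, 0, 0, 0.03, -0.03, -0.57, 0, 0, 0]}}

```text
time: 3.75
tool_pos: [0.5024, -0.008, 0.1501]
tool_rot: [-3.139, -0.0, 1.262]
contact_force: [-0.7, 0.6, 0.3]
opening: 0.0434
```

Call:
{"method": "jog_arm", "body": {"deltas": [0, 0, 0, 0, 0, 0, 0, 0, 0, 0, 0, 0, 0, 0, 0, 0, 0, 0, 0, 0, 0, 0, 0, 0, 0, 0, 0, 0, 0, 0], "claw": 0, "newtons": 15}}

```text
time: 4.17
tool_pos: [0.5036, -0.0094, 0.152]
tool_rot: [3.14, -0.001, 1.261]
contact_force: [-0.7, 1.2, 6.5]
opening: 0.024
```

```bash
python3 - <<'E'
from h import *
for i in range(2):
    s=robot.observe();print(s['time'],s['tool_pos'],s['contact_force'],s['torque'],s['opening'])
    a=robot.read_camera("scene")
p,im,s=snap("w4")
b=robot.read_camera("side")
cv2.imwrite("pics/c4.png",np.hstack([cv2.resize(a[180:340,220:380],(400,400)),cv2.resize(b[130:330,240:440],(400,400))])[:,:,::-1])
E
```

```text
4.1667 [ 0.50356636 -0.00941387  0.15198945] [-0.6831699   1.16609968  6.47308522] [ 0.26347878  0.33640378 -0.06758471] 0.02396605692590907
4.2167 [ 0.50353178 -0.00939126  0.15197381] [-1.32603752  2.74470467  6.06545845] [ 0.33169355  0.29510244 -0.10209716] 0.023795663199349202
```

View pics/c4.png

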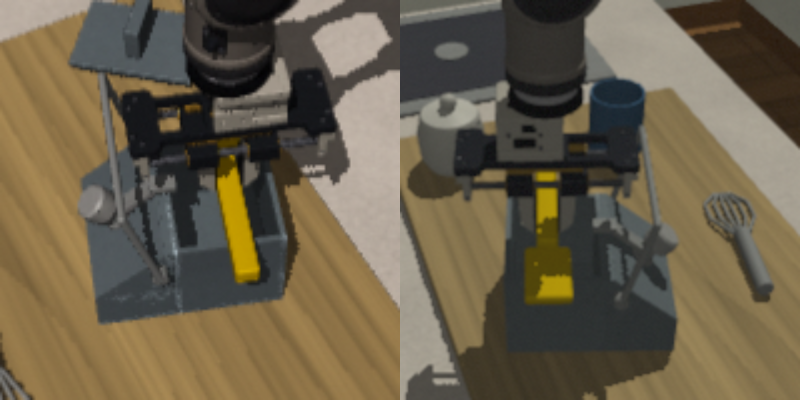

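The scraper is gripped (opening 24 mm). The gripper body is close to the hoop bar but appears clear of it, so I'm lifting.

Call:
{"method": "jog_arm", "body": {"deltas": [0, 0, 0.05, 0, 0, 0, 0, 0, 0.15, 0, 0, 0, 0, 0, 0.3, 0, 0, 0, 0, 0, 0.45, 0, 0, 0, 0, 0, 0.6, 0, 0, 0]}}

```text
time: 4.78
tool_pos: [0.5029, -0.0098, 0.2116]
tool_rot: [-3.141, 0.0, 1.261]
contact_force: [-0.1, 0.3, -1.5]
opening: 0.0236
```

Call:
{"method": "jog_arm", "body": {"deltas": [0, 0, 0.2, 0, 0, 0, 0, 0, 0.4, 0, 0, 0, 0, 0, 0.6, 0, 0, 0, 0, 0, 0.9, 0, 0, 0, 0, 0, 1.0, 0, 0, 0]}}

```text
time: 5.2
tool_pos: [0.504, -0.01, 0.3149]
tool_rot: [3.136, -0.001, 1.261]
contact_force: [0.9, -0.7, -1.2]
opening: 0.0239
```

Call:
{"method": "jog_arm", "body": {"deltas": [0.2, -0.3, 0, 0, 0, 0, 0.4, -0.6, 0, 0, 0, 0, 0.6, -0.9, 0, 0, 0, 0, 0.7, -1.0, 0, 0, 0, 0]}}

```text
time: 5.53
tool_pos: [0.5743, -0.1137, 0.3105]
tool_rot: [3.141, 0.002, 1.258]
contact_force: [-0.2, -0.0, -1.3]
opening: 0.0235
```

Call:
{"method": "jog_arm", "body": {"deltas": [0.2, -0.3, 0, 0, 0, 0, 0.4, -0.6, 0, 0, 0, 0, 0.6, -0.9, 0, 0, 0, 0, 0.7, -1.0, -0.2, 0, 0, 0, 0.7, -1.0, -0.5, 0, 0, 0]}}

```text
time: 5.95
tool_pos: [0.6453, -0.2138, 0.262]
tool_rot: [3.135, 0.002, 1.258]
contact_force: [0.1, -0.1, -1.3]
opening: 0.0238
```

Call:
{"method": "jog_arm", "body": {"deltas": [0.2, -0.3, -0.2, 0, 0, 0, 0.28, -0.4, -0.5, 0, 0, 0, 0.28, -0.4, -0.8, 0, 0, 0, 0.28, -0.4, -1.0, 0, 0, 0]}}

```text
time: 6.28
tool_pos: [0.6699, -0.2503, 0.1566]
tool_rot: [-3.137, -0.001, 1.259]
contact_force: [-0.7, 0.2, -0.9]
opening: 0.0237
```

Call:
{"method": "jog_arm", "body": {"deltas": [0, 0, -0.3, 0, 0, 0, 0, 0, -0.6, 0, 0, 0, 0, 0, -0.9, 0, 0, 0, 0, 0, -1.0, 0, 0, 0, 0, 0, -1.0, 0, 0, 0]}}

```text
time: 6.7
tool_pos: [0.6691, -0.2489, 0.0571]
tool_rot: [-3.135, -0.001, 1.261]
contact_force: [-1.0, -0.3, -0.5]
opening: 0.0235
```

Call:
{"method": "jog_arm", "body": {"deltas": [0, 0, -0.04, 0, 0, 0, 0, 0, -0.08, 0, 0, 0, 0, 0, -0.11, 0, 0, 0, 0, 0, -0.13, 0, 0, 0, 0, 0, -0.13, 0, 0, 0]}}

```text
time: 7.12
tool_pos: [0.6712, -0.2498, 0.0482]
tool_rot: [3.141, 0.0, 1.261]
contact_force: [0.1, 0.4, -2.1]
opening: 0.0235
```

Call:
{"method": "jog_arm", "body": {"deltas": [0, 0, -0.03, 0, 0, 0, 0, 0, -0.05, 0, 0, 0, 0, 0, -0.06, 0, 0, 0, 0, 0, -0.06, 0, 0, 0]}}

```text
time: 7.45
tool_pos: [0.6709, -0.2496, 0.0414]
tool_rot: [-3.141, -0.0, 1.261]
contact_force: [0.1, -0.8, -1.4]
opening: 0.0242
```

Call:
{"method": "jog_arm", "body": {"deltas": [0, 0, -0.02, 0, 0, 0, 0, 0, -0.03, 0, 0, 0, 0, 0, -0.03, 0, 0, 0, 0, 0, -0.03, 0, 0, 0]}}

```text
time: 7.78
tool_pos: [0.6711, -0.2497, 0.041]
tool_rot: [3.141, 0.0, 1.261]
contact_force: [-3.6, 2.4, 10.3]
opening: 0.0237
```

Call:
{"method": "jog_arm", "body": {"deltas": [0, 0, 0, 0, 0, 0, 0, 0, 0, 0, 0, 0, 0, 0, 0.3, 0, 0, 0, 0, 0, 0.7, 0, 0, 0, 0, 0, 1.0, 0, 0, 0], "claw": 0.7}}

```text
time: 8.2
tool_pos: [0.6713, -0.2498, 0.1406]
tool_rot: [3.141, 0.0, 1.261]
contact_force: [1.3, -0.2, 0.6]
opening: 0.0526
```

Call:
{"method": "jog_arm", "body": {"deltas": [0, 0, 0.3, 0, 0, -0.075, 0, 0, 0.6, 0, 0, -0.15, 0.1, 0.2, 0.9, 0, 0, -0.225, 0.2, 0.4, 1.0, 0, 0, -0.3, 0.3, 0.6, 1.0, 0, 0, -0.375]}}

```text
time: 8.62
tool_pos: [0.7026, -0.1899, 0.2436]
tool_rot: [3.135, -0.004, 0.665]
contact_force: [0.2, 0.8, -0.2]
opening: 0.0648
```

Call:
{"method": "jog_arm", "body": {"deltas": [0, 0.2, 0, 0, 0, -0.075, 0, 0.4, 0, 0, 0, -0.15, 0, 0.6, 0, 0, 0, -0.225, 0, 0.8, 0, 0, 0, -0.3, 0, 1.0, 0, 0, 0, -0.375]}}

```text
time: 9.03
tool_pos: [0.7011, -0.0887, 0.2384]
tool_rot: [3.142, 0.0, 0.077]
contact_force: [0.4, -0.0, -0.4]
opening: 0.0641
```

Call:
{"method": "jog_arm", "body": {"deltas": [0, 0, 0, 0, 0, -0.075, 0, 0, 0, 0, 0, -0.15, 0, 0, 0, 0, 0, -0.225, 0, 0, 0, 0, 0, -0.25, 0, 0, 0, 0, 0, -0.25], "claw": 0.7}}

```text
time: 9.45
tool_pos: [0.7011, -0.0897, 0.2384]
tool_rot: [3.141, 0.0, -0.311]
contact_force: [0.6, 0.5, -0.2]
opening: 0.0637
```

Call:
{"method": "jog_arm", "body": {"deltas": [0, 0, 0, 0.024, 0.075, 0, 0, 0, 0, 0.048, 0.15, 0, 0, 0, 0, 0.072, 0.225, 0, 0, 0, 0, 0.096, 0.3, 0, 0, 0, 0, 0.12, 0.373, 0]}}

```text
time: 9.87
tool_pos: [0.6925, -0.0883, 0.2369]
tool_rot: [-3.138, 0.497, -0.308]
contact_force: [1.3, -0.2, 0.5]
opening: 0.0646
```

Call:
{"method": "jog_arm", "body": {"deltas": [0, 0.1, -0.1, 0.016, 0.05, 0, 0, 0.1, -0.2, 0.016, 0.05, 0, 0, 0.1, -0.2, 0.016, 0.05, 0]}}

```text
time: 10.12
tool_pos: [0.6857, -0.0771, 0.2088]
tool_rot: [-3.138, 0.579, -0.309]
contact_force: [-0.3, 0.5, 1.1]
opening: 0.0643
```

```bash
python3 - <<'E'
from h import *
np.set_printoptions(precision=4,suppress=True)
p,im,s=snap("w5");print(s['time'],s['tool_pos'],s['qpos'])
R=Ro.from_euler('xyz',s['tool_rot']).as_matrix();print(R)
print(proj(p,[.6238,-.0529,.125]))
E
```

```text
10.1167 [ 0.6857 -0.0771  0.2088] [-0.241   1.2237  0.0393  0.0636  2.4556  1.6769]
[[ 0.7973 -0.3057 -0.5205]
 [-0.2544 -0.9521  0.1694]
 [-0.5474 -0.0026 -0.8369]]
[[314.4783 261.0935]]
```

View pics/w5.png

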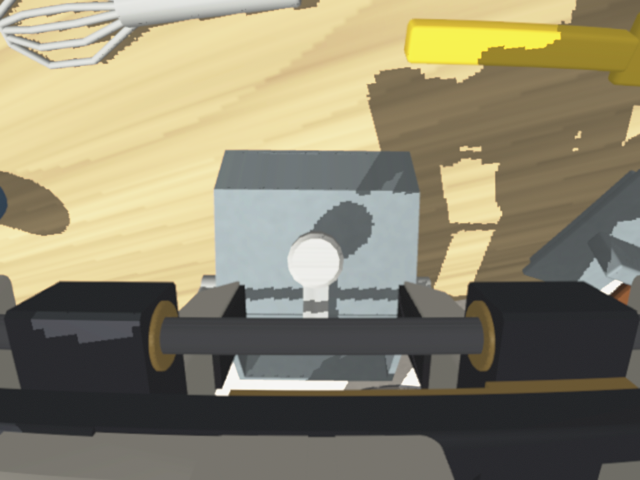

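The knob's head sits at (315,261), and my prediction from the caddy pose was (314,261), so the knob position is confirmed. The elbow is near its straight limit, so I'm coming inward.

Call:
{"method": "jog_arm", "body": {"deltas": [-0.1, 0.03, -0.1, 0, 0, 0, -0.2, 0.08, -0.25, 0, 0, 0, -0.35, 0.15, -0.4, 0, 0, 0, -0.35, 0.15, -0.4, 0, 0, 0]}}

```text
time: 10.5
tool_pos: [0.6454, -0.0604, 0.1729]
tool_rot: [-3.139, 0.584, -0.309]
contact_force: [0.3, 0.5, -1.1]
opening: 0.0645
```

```bash
cat >> h.py <<'E'
u=np.array([.952,-.306,0]);w=np.array([.306,.952,0]);n=.643*u+np.array([0,0,.766]);M=np.array([.5105,-.0165,.131])
G=M+.119*u+np.array([0,0,-.006])
def rel():
    s=robot.observe();R=Ro.from_euler('xyz',s['tool_rot']).as_matrix()
    Rt=np.c_[.766*u-np.array([0,0,.643]),-w,-n]
    return s,(Ro.from_matrix(Rt@R.T).as_rotvec()/(np.pi/2)).round(3)
E
python3 - <<'E'
from h import *
s,r=rel();d=s['tool_pos']-G
print(s['time'],s['tool_pos'],s['qpos'].round(3) if hasattr(s['qpos'],'round') else s['qpos'],r,'n',d@n,'w',d@w,'t',d@np.cross(w,n),G)
E
```

```text
10.5 [ 0.64544828 -0.0604059   0.17290647] [-0.233  1.024  0.573  0.052  2.125  1.662] [ 0.021  0.07  -0.   ] n 0.05142948661429231 w -0.0005042435681497841 t -0.013250567634914084 [ 0.623788 -0.052914  0.125   ]
```

Call:
{"method": "jog_arm", "body": {"deltas": [0.05, -0.01, -0.04, 0.021, 0.07, 0, 0.1, -0.03, -0.08, 0.021, 0.07, 0, 0.1, -0.03, -0.08, 0.021, 0.07, 0]}}

```text
time: 10.75
tool_pos: [0.6614, -0.0661, 0.165]
tool_rot: [-3.141, 0.688, -0.312]
contact_force: [0.2, -0.2, -0.5]
opening: 0.0643
```

```bash
cat > st.py <<'E'
from h import *
np.set_printoptions(precision=4,suppress=True)
s,r=rel();d=s['tool_pos']-G
print(s['time'],s['tool_pos'],np.array(s['qpos']),'rot',r,'n',d@n,'w',d@w,'t',d@np.cross(w,n),'F',np.array(s['contact_force']),'Fn',np.dot(s['contact_force'],n))
E
python3 st.py; python3 - <<'E'
from h import *
p,im,s=snap("w6")
g=cv2.cvtColor(im,cv2.COLOR_BGR2GRAY);print(proj(p,[G,G+.012*n,G-.012*n]))
cv2.imwrite("pics/w6c.png",cv2.resize(im[150:400,200:440],None,fx=2,fy=2))
E
```

```text
10.75 [ 0.6614 -0.0661  0.165 ] [-0.2371  1.1926  0.2761  0.0679  2.3581  1.677 ] rot [0.002 0.006 0.001] n 0.056203045073307 w -0.0010208828414464428 t 0.004809773274707266 F [ 0.1923 -0.2396 -0.4884] Fn -0.20924689425927168
[[318.49031095 280.81125005]
 [318.32439769 288.57796627]
 [318.63938838 273.83710339]]
```

View pics/w6c.png

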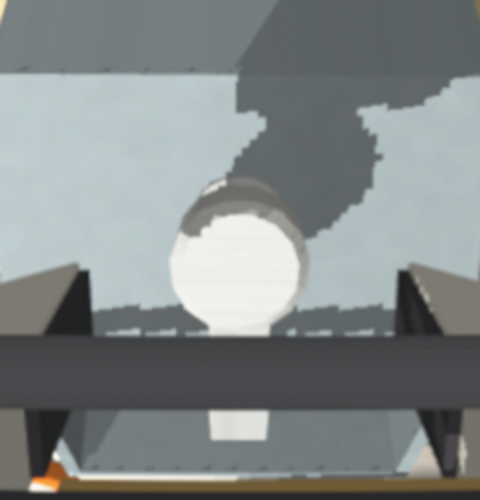

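The knob's top face is centred at about (319,281), roughly 3 mm further along tool x than predicted and between the open fingers. I'm advancing along the axis.

Call:
{"method": "jog_arm", "body": {"deltas": [-0.08, 0.025, -0.1, 0, 0.003, 0, -0.16, 0.05, -0.2, 0, 0.003, 0, -0.24, 0.077, -0.3, 0, 0.003, 0, -0.32, 0.1, -0.4, 0, 0.003, 0, -0.39, 0.125, -0.48, 0, 0.003, 0]}}

```text
time: 11.22
tool_pos: [0.6221, -0.0529, 0.1205]
tool_rot: [3.141, 0.686, -0.312]
contact_force: [0.8, -0.5, -0.0]
opening: 0.0644
```

```bash
python3 st.py
```

```text
11.2167 [ 0.6221 -0.0529  0.1205] [-0.2322  1.0713  0.6617  0.0573  2.0921  1.6614] rot [0.003 0.007 0.   ] n -0.004497099379556806 w -0.00053442965742599 t 0.0016925719446902424 F [ 0.8202 -0.4519 -0.0055] Fn 0.5867306756821025
```

Close on the knob with a firm grip.

Call:
{"method": "jog_arm", "body": {"deltas": [0, 0, 0, 0, 0, 0, 0, 0, 0, 0, 0, 0, 0, 0, 0, 0, 0, 0, 0, 0, 0, 0, 0, 0, 0, 0, 0, 0, 0, 0], "claw": 0, "newtons": 45}}

```text
time: 11.63
tool_pos: [0.6219, -0.0526, 0.1183]
tool_rot: [3.141, 0.692, -0.313]
contact_force: [9.5, 13.7, 6.4]
opening: 0.0352
```

Call:
{"method": "jog_arm", "body": {"deltas": [0.03, -0.01, 0.04, 0, 0, 0, 0.06, -0.02, 0.08, 0, 0, 0, 0.09, -0.03, 0.115, 0, 0, 0, 0.12, -0.04, 0.155, 0, 0, 0, 0.12, -0.04, 0.155, 0, 0, 0]}}

```text
time: 12.05
tool_pos: [0.6342, -0.0564, 0.1336]
tool_rot: [3.141, 0.693, -0.312]
contact_force: [3.9, 2.7, 3.3]
opening: 0.0345
```

```bash
python3 st.py
```

```text
12.05 [ 0.6342 -0.0564  0.1336] [-0.2333  1.1031  0.5596  0.0606  2.1693  1.6655] rot [0.001 0.003 0.001] n 0.013680925006475435 w -0.00012999140667144132 t 0.00285408977224286 F [3.8565 2.7398 3.3253] Fn 4.368830122146054
```

Call:
{"method": "jog_arm", "body": {"deltas": [0.03, -0.01, 0.04, 0, 0, 0, 0.05, -0.02, 0.07, 0, 0, 0, 0.07, -0.023, 0.09, 0, 0, 0, 0.085, -0.028, 0.107, 0, 0, 0, 0.085, -0.028, 0.107, 0, 0, 0]}}

```text
time: 12.47
tool_pos: [0.6404, -0.0585, 0.1415]
tool_rot: [3.14, 0.702, -0.312]
contact_force: [-8.8, 6.1, -9.4]
opening: 0.0348
```

```bash
python3 st.py
```

```text
12.4667 [ 0.6404 -0.0585  0.1415] [-0.2337  1.1276  0.4895  0.0616  2.2242  1.6685] rot [ 0.    -0.003  0.   ] n 0.023934653204947275 w -0.00019303950221916206 t 0.002839774912825347 F [-8.7673  6.0878 -9.4357] Fn -13.792319237144335
```

The knob moved 30 mm onto the outer stop. I'm releasing and retreating along its axis.

Call:
{"method": "jog_arm", "body": {"deltas": [0, 0, 0, 0, 0, 0, 0, 0, 0, 0, 0, 0, 0, 0, 0, 0, 0, 0, 0.1, -0.033, 0.13, 0, 0, 0, 0.21, -0.067, 0.26, 0, 0, 0], "claw": 0.8}}

```text
time: 12.88
tool_pos: [0.662, -0.0664, 0.1707]
tool_rot: [3.139, 0.697, -0.314]
contact_force: [1.0, -0.1, -0.3]
opening: 0.0636
```

Call:
{"method": "jog_arm", "body": {"deltas": [0, 0, 0.2, -0.023, -0.073, 0, 0, 0, 0.4, -0.046, -0.146, 0, 0, 0, 0.6, -0.07, -0.22, 0, 0, 0, 0.8, -0.093, -0.293, 0, 0, 0, 1.0, -0.116, -0.366, 0]}}

```text
time: 13.3
tool_pos: [0.6632, -0.0668, 0.2717]
tool_rot: [-3.14, 0.084, -0.312]
contact_force: [-0.6, -0.4, 0.3]
opening: 0.0734
```

```bash
python3 st.py
```

```text
13.3 [ 0.6632 -0.0668  0.2717] [-0.2196  0.6535  0.9188  0.0093  1.6523  1.664 ] rot [0.119 0.373 0.001] n 0.13922821662745216 w -0.0012106280940587905 t -0.06232323086518551 F [-0.6418 -0.4039  0.2742] Fn -0.10334090606459284
```

Call:
{"method": "jog_arm", "body": {"deltas": [-0.2, -0.25, 0, -0.016, -0.051, 0, -0.4, -0.5, 0, -0.016, -0.051, 0]}}

```text
time: 13.47
tool_pos: [0.6203, -0.1146, 0.2728]
tool_rot: [-3.14, 0.0, -0.308]
contact_force: [0.6, -0.1, -0.5]
opening: 0.073
```

Call:
{"method": "jog_arm", "body": {"deltas": [-0.2, -0.24, 0, 0, 0, 0.075, -0.4, -0.48, 0, 0, 0, 0.15, -0.6, -0.72, 0, 0, 0, 0.225, -0.8, -0.96, 0, 0, 0, 0.3, -1.0, -1.0, 0, 0, 0, 0.37]}}

```text
time: 13.88
tool_pos: [0.5212, -0.2199, 0.2704]
tool_rot: [3.141, 0.008, 0.272]
contact_force: [0.6, 0.1, 0.6]
opening: 0.0733
```

Call:
{"method": "jog_arm", "body": {"deltas": [-0.2, -0.24, 0, 0, 0, 0.075, -0.4, -0.48, 0, 0, 0, 0.15, -0.6, -0.8, 0, 0, 0, 0.225, -0.6, -0.88, 0, 0, 0, 0.3, -0.6, -0.88, 0, 0, 0, 0.363]}}

```text
time: 14.3
tool_pos: [0.4612, -0.3073, 0.2707]
tool_rot: [-3.142, 0.009, 0.841]
contact_force: [0.3, 0.2, 0.3]
opening: 0.0732
```

```bash
python3 -c "
from h import *
p,im,s=snap('w7');print(s['tool_pos'],s['tool_rot'],s['qpos'],s['time'])"
```

```text
[ 0.46116113 -0.30725929  0.27069011] [-3.14154156  0.00927928  0.84131466] [-0.72085113  0.37407261  1.38393029 -0.00944325  1.38372909  0.01038767] 14.3
```

View pics/w7.png

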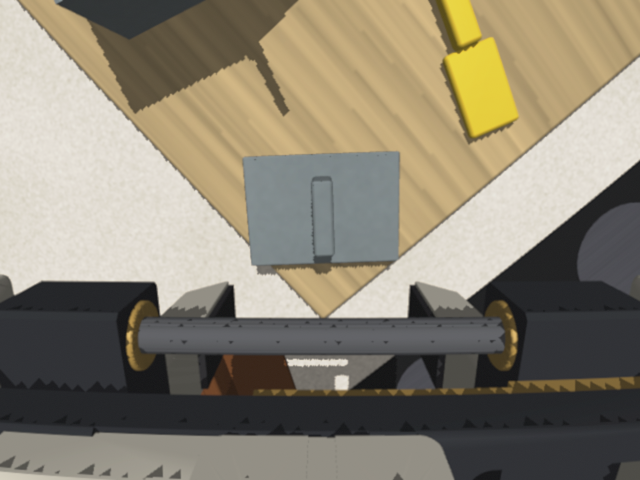

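The lid's plate corners are at (243,157), (399,152), (399,262) and (252,265). The fin top runs from (322,177) to (323,257).

```bash
python3 - <<'E'
from h import *
np.set_printoptions(precision=4,suppress=True)
p,s,im=load('w7');q=robot.camera_params("side")
C=plane(p,[(243,157),(399,152),(399,262),(252,265)],.04);print(C,C.mean(0))
for i in range(4):
    d=C[(i+1)%4]-C[i];print(np.linalg.norm(d),np.degrees(np.arctan2(d[1],d[0])))
F=plane(p,[(322.5,177),(323.5,257)],.084);d=F[0]-F[1];print(F,F.mean(0),np.linalg.norm(d),np.degrees(np.arctan2(d[1],d[0])))
print(tri(p,[(243,157),(399,152),(399,262)],q,[(322,354),(300,388),(374,422)]), tri(p,[(243,157),(399,152),(399,262),(252,265)],q,[(300,388),(374,422),(388,373),(322,354)]),tri(p,[(322.5,177),(323.5,257)],q,[(342,388),(350,362)]))
X=tri(p,[(243,157),(399,152),(399,262),(252,265)],q,[(322,354),(388,373),(374,422),(300,388)]);print("order2",X)
m=cv2.inRange(cv2.cvtColor(im,cv2.COLOR_BGR2HSV),(85,20,60),(110,110,200))[140:280,230:410]
c=max(cv2.findContours(m,0,2)[0],key=cv2.contourArea);print(cv2.minAreaRect(c))
E
```

```text
[[ 0.4411 -0.2214  0.04  ]
 [ 0.5515 -0.3139  0.04  ]
 [ 0.4846 -0.3964  0.04  ]
 [ 0.3742 -0.302   0.04  ]] [ 0.4629 -0.3084  0.04  ]
0.14398969230787112 -39.95344383994472
0.1062735900716524 -128.99834465148191
0.1452362301192174 139.46201488722988
0.10477847899777704 50.33773194111493
[[ 0.4863 -0.2809  0.084 ]
 [ 0.4411 -0.3328  0.084 ]] [ 0.4637 -0.3068  0.084 ] 0.06878779558330357 49.00802900640074
[[ 0.4443 -0.2236  0.0383]
 [ 0.469  -0.3045  0.0665]
 [ 0.4841 -0.3943  0.0447]] [[ 0.4109 -0.205  -0.1024]
 [ 0.5505 -0.3296 -0.1082]
 [ 0.5009 -0.3639  0.1417]
 [ 0.4162 -0.293   0.1439]] [[ 0.4752 -0.2853 -0.0112]
 [ 0.4568 -0.3228  0.1394]]
order2 [[ 0.4443 -0.2236  0.0383]
 [ 0.5507 -0.3131  0.0441]
 [ 0.4841 -0.3943  0.0447]
 [ 0.3803 -0.2988  0.0607]]
((92.30827331542969, 68.13184356689453), (107.14596557617188, 153.22373962402344), 87.95458984375)
```

Call:
{"method": "jog_arm", "body": {"deltas": [0.02, 0, -0.3, 0.004, -0.004, 0.02, 0.02, 0, -0.7, 0.004, -0.004, 0.02, 0.02, 0, -1.0, 0.004, -0.004, 0.02]}}

```text
time: 14.6
tool_pos: [0.4643, -0.304, 0.1686]
tool_rot: [-3.141, -0.001, 0.868]
contact_force: [0.4, 0.4, -0.5]
opening: 0.0736
```

Call:
{"method": "jog_arm", "body": {"deltas": [0, 0, -0.3, 0, 0, 0, 0, 0, -0.6, 0, 0, 0, 0, 0, -0.8, 0, 0, 0, 0, 0, -0.9, 0, 0, 0, 0, 0, -0.9, 0, 0, 0]}}

```text
time: 15.02
tool_pos: [0.4639, -0.3034, 0.0781]
tool_rot: [-3.136, -0.001, 0.87]
contact_force: [-0.5, 1.5, 0.1]
opening: 0.0735
```

Call:
{"method": "jog_arm", "body": {"deltas": [-0.01, -0.04, -0.1, 0, 0, 0, -0.01, -0.04, -0.2, 0, 0, 0, -0.01, -0.04, -0.2, 0, 0, 0, -0.01, -0.04, -0.2, 0, 0, 0]}}

```text
time: 15.35
tool_pos: [0.4636, -0.3083, 0.0598]
tool_rot: [-3.14, -0.001, 0.871]
contact_force: [0.2, -0.1, 0.2]
opening: 0.0737
```

Call:
{"method": "jog_arm", "body": {"deltas": [0, 0, 0, 0, 0, 0, 0, 0, 0, 0, 0, 0, 0, 0, 0, 0, 0, 0, 0, 0, 0, 0, 0, 0, 0, 0, 0, 0, 0, 0], "claw": 0, "newtons": 35}}

```text
time: 15.77
tool_pos: [0.4637, -0.3082, 0.0599]
tool_rot: [-3.14, -0.001, 0.871]
contact_force: [0.1, -0.8, -0.0]
opening: 0.0448
```

Call:
{"method": "jog_arm", "body": {"deltas": [0, 0, 0, 0, 0, 0, 0, 0, 0.1, 0, 0, 0, 0, 0, 0.4, 0, 0, 0, 0, 0, 0.7, 0, 0, 0, 0, 0, 1.0, 0, 0, 0]}}

```text
time: 16.18
tool_pos: [0.4633, -0.3079, 0.1613]
tool_rot: [-3.139, -0.001, 0.871]
contact_force: [-0.0, -1.1, -0.6]
opening: 0.0117
```

The fingers hadn't closed in time (slow from a wide opening), so nothing was lifted. I'm reopening to a smaller gap, rising to the earlier height and comparing with the last view.

Call:
{"method": "jog_arm", "body": {"deltas": [0, 0, 0.4, 0, 0, 0, 0, 0, 0.8, 0, 0, 0, 0, 0, 1.0, 0, 0, 0, 0, 0, 1.0, 0, 0, 0, 0, 0, 1.0, 0, 0, 0], "claw": 0.45}}

```text
time: 16.6
tool_pos: [0.4638, -0.3083, 0.2615]
tool_rot: [3.14, -0.001, 0.871]
contact_force: [-0.2, -0.3, 0.1]
opening: 0.0392
```

```bash
python3 - <<'E'
from h import *
np.set_printoptions(precision=4,suppress=True)
p,im,s=snap('w8');print(s['tool_pos'],s['opening'])
for nm in('w7','w8'):
    p,s,im=load(nm)
    m=cv2.inRange(cv2.cvtColor(im,cv2.COLOR_BGR2HSV),(85,15,60),(115,130,200));m[:130]=0;m[275:]=0;m[:,:225]=0;m[:,425:]=0
    m=cv2.morphologyEx(m,cv2.MORPH_OPEN,np.ones((5,5)))
    c=max(cv2.findContours(m,0,2)[0],key=cv2.contourArea);h=cv2.convexHull(c)
    a=cv2.approxPolyDP(h,6,True).reshape(-1,2);X=plane(p,a,.04);print(nm,a.tolist(),X[:,:2].tolist())
    b=cv2.boxPoints(cv2.minAreaRect(c));X=plane(p,b,.04);d=X[1]-X[0];print(X.mean(0),np.degrees(np.arctan2(d[1],d[0]))%90)
E
```

```text
[ 0.4638 -0.3083  0.2615] 0.03922257830423537
w7 [[397, 153], [395, 259], [252, 263], [244, 158]] [[0.5495212213949139, -0.31332783112914053], [0.4835984809997517, -0.3913845261052471], [0.37568390061346424, -0.3005632775787172], [0.441159586743358, -0.22266063171529832]]
[ 0.4626 -0.3072  0.04  ] 50.24945928065211
w8 [[397, 159], [392, 267], [246, 267], [241, 160]] [[0.5497580169190273, -0.31326770197130366], [0.48381787021295364, -0.39140262956206123], [0.376062878769046, -0.30071017453422155], [0.44129169778765964, -0.22319593840893379]]
[ 0.4622 -0.3071  0.04  ] 49.92929569626684
```

Call:
{"method": "jog_arm", "body": {"deltas": [0, 0, -0.35, 0, 0, 0, 0, 0, -0.7, 0, 0, 0, 0, 0, -1.0, 0, 0, 0]}}

```text
time: 16.9
tool_pos: [0.4623, -0.3071, 0.1564]
tool_rot: [-3.136, -0.001, 0.871]
contact_force: [0.3, -0.2, -0.9]
opening: 0.0412
```

Call:
{"method": "jog_arm", "body": {"deltas": [0, 0, -0.35, 0, 0, 0, 0, 0, -0.7, 0, 0, 0, 0, 0, -0.95, 0, 0, 0, 0, 0, -1.0, 0, 0, 0, 0, 0, -1.0, 0, 0, 0]}}

```text
time: 17.32
tool_pos: [0.4619, -0.3068, 0.057]
tool_rot: [-3.133, -0.001, 0.871]
contact_force: [-0.8, 0.3, -0.5]
opening: 0.0411
```

Call:
{"method": "jog_arm", "body": {"deltas": [0, 0, 0, 0, 0, 0, 0, 0, 0, 0, 0, 0, 0, 0, 0, 0, 0, 0, 0, 0, 0, 0, 0, 0, 0, 0, 0, 0, 0, 0], "claw": 0, "newtons": 35}}

```text
time: 17.73
tool_pos: [0.4636, -0.3082, 0.061]
tool_rot: [-3.141, -0.001, 0.871]
contact_force: [-2.6, 2.2, 6.7]
opening: 0.0184
```

Call:
{"method": "jog_arm", "body": {"deltas": [0, 0, 0, 0, 0, 0, 0, 0, 0, 0, 0, 0, 0, 0, 0, 0, 0, 0]}}

```text
time: 17.98
tool_pos: [0.4636, -0.3081, 0.061]
tool_rot: [-3.141, -0.001, 0.871]
contact_force: [-2.7, 3.3, 7.1]
opening: 0.0178
```

Call:
{"method": "jog_arm", "body": {"deltas": [0, 0, 0.1, 0, 0, 0, 0, 0, 0.3, 0, 0, 0, 0, 0, 0.6, 0, 0, 0, 0, 0, 0.9, 0, 0, 0, 0, 0, 1.0, 0, 0, 0]}}

```text
time: 18.4
tool_pos: [0.4652, -0.3094, 0.1644]
tool_rot: [3.136, -0.001, 0.871]
contact_force: [1.3, -0.8, -3.0]
opening: 0.0178
```

Call:
{"method": "jog_arm", "body": {"deltas": [0, 0, 0.3, 0, 0, -0.07, 0, 0, 0.6, 0, 0, -0.14, 0, 0.2, 0.9, 0, 0, -0.21, 0, 0.4, 1.0, 0, 0, -0.28, 0, 0.6, 1.0, 0, 0, -0.35]}}

```text
time: 18.82
tool_pos: [0.4645, -0.2484, 0.2625]
tool_rot: [3.139, -0.004, 0.315]
contact_force: [0.5, -0.2, -3.2]
opening: 0.0178
```

Call:
{"method": "jog_arm", "body": {"deltas": [0.05, 0.2, 0, 0, 0, -0.075, 0.1, 0.4, 0, 0, 0, -0.15, 0.15, 0.6, 0, 0, 0, -0.225, 0.2, 0.8, 0, 0, 0, -0.3, 0.2, 1.0, 0, 0, 0, -0.37]}}

```text
time: 19.23
tool_pos: [0.4839, -0.147, 0.259]
tool_rot: [-3.14, -0.0, -0.266]
contact_force: [-0.8, 0.4, -2.6]
opening: 0.0181
```

Call:
{"method": "jog_arm", "body": {"deltas": [0.1, 0.3, 0, 0, 0, -0.0325, 0.2, 0.6, 0, 0, 0, -0.0325, 0.27, 0.9, 0, 0, 0, -0.0325, 0.27, 1.0, 0, 0, 0, -0.0325, 0.27, 1.0, 0, 0, 0, -0.0325]}}

```text
time: 19.65
tool_pos: [0.5103, -0.0457, 0.2591]
tool_rot: [-3.139, 0.001, -0.308]
contact_force: [-0.5, -0.6, -2.5]
opening: 0.0177
```

Call:
{"method": "jog_arm", "body": {"deltas": [0, 0.15, 0, 0, 0, -0.002, 0, 0.29, -0.1, 0, 0, -0.002, 0, 0.29, -0.3, 0, 0, -0.002, 0, 0.29, -0.5, 0, 0, -0.002, 0, 0.29, -0.5, 0, 0, -0.002]}}

```text
time: 20.07
tool_pos: [0.5081, -0.0196, 0.2059]
tool_rot: [-3.141, 0.007, -0.315]
contact_force: [-1.3, 0.3, -4.5]
opening: 0.0176
```

```bash
python3 - <<'E'
from h import *
s=robot.observe();print(s['tool_pos'],s['tool_rot'],s['contact_force'])
a=robot.read_camera("scene");b=robot.read_camera("side")
cv2.imwrite("pics/c9.png",np.hstack([cv2.resize(a[180:340,220:380],(400,400)),cv2.resize(b[170:330,260:420],(400,400))])[:,:,::-1])
E
```

```text
[ 0.50810399 -0.01962053  0.20586962] [-3.14136137  0.00673405 -0.31464652] [-1.27901149  0.34694071 -4.52921043]
```

View pics/c9.png

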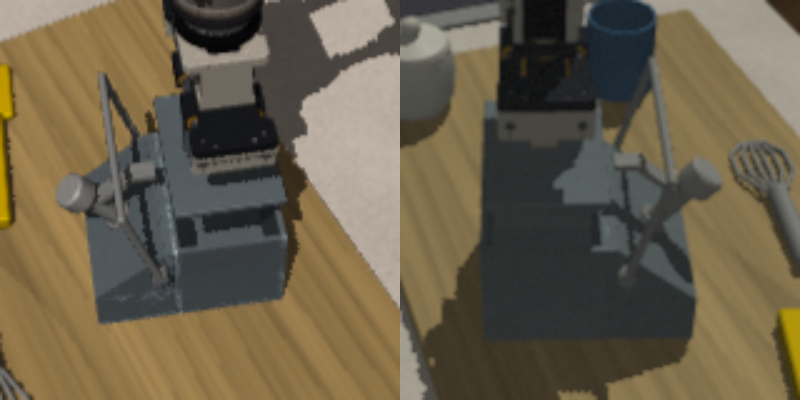

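The lid hangs squarely over the mouth, the tongue is drawn back and the knob is out. I'm lowering it.

Call:
{"method": "jog_arm", "body": {"deltas": [0.01, 0.02, -0.08, 0, 0, 0, 0.01, 0.02, -0.16, 0, 0, 0, 0.01, 0.02, -0.22, 0, 0, 0, 0.01, 0.02, -0.22, 0, 0, 0, 0.01, 0.02, -0.22, 0, 0, 0]}}

```text
time: 20.58
tool_pos: [0.5114, -0.0172, 0.1873]
tool_rot: [-3.14, 0.0, -0.314]
contact_force: [-0.5, 0.5, -2.3]
opening: 0.018
```

Call:
{"method": "jog_arm", "body": {"deltas": [0, 0, -0.06, 0, 0, 0, 0, 0, -0.12, 0, 0, 0, 0, 0, -0.17, 0, 0, 0, 0, 0, -0.21, 0, 0, 0, 0, 0, -0.21, 0, 0, 0]}}

```text
time: 21.0
tool_pos: [0.511, -0.017, 0.1655]
tool_rot: [-3.14, 0.001, -0.314]
contact_force: [-0.4, -0.1, -2.9]
opening: 0.0181
```

Call:
{"method": "jog_arm", "body": {"deltas": [0, 0, -0.03, 0, 0, 0, 0, 0, -0.05, 0, 0, 0, 0, 0, -0.07, 0, 0, 0, 0, 0, -0.07, 0, 0, 0]}}

```text
time: 21.33
tool_pos: [0.5117, -0.0172, 0.16]
tool_rot: [-3.14, -0.001, -0.314]
contact_force: [-0.4, 0.5, -0.2]
opening: 0.0182
```

Call:
{"method": "jog_arm", "body": {"deltas": [0, 0, -0.02, 0, 0, 0, 0, 0, -0.02, 0, 0, 0, 0, 0, -0.02, 0, 0, 0]}}

```text
time: 21.58
tool_pos: [0.5118, -0.0172, 0.16]
tool_rot: [-3.14, -0.003, -0.314]
contact_force: [-5.9, 1.4, 15.9]
opening: 0.0176
```

Call:
{"method": "jog_arm", "body": {"deltas": [0, 0, 0, 0, 0, 0, 0, 0, 0, 0, 0, 0, 0, 0, 0, 0, 0, 0, 0, 0, 0.1, 0, 0, 0, 0, 0, 0.3, 0, 0, 0], "claw": 0.6}}

```text
time: 22.0
tool_pos: [0.5103, -0.0169, 0.1863]
tool_rot: [-3.14, 0.004, -0.314]
contact_force: [-0.7, -0.1, -0.3]
opening: 0.0465
```

Call:
{"method": "jog_arm", "body": {"deltas": [0, 0, 0.3, 0, 0, 0, 0, 0, 0.7, 0, 0, 0, 0, 0, 1.0, 0, 0, 0]}}

```text
time: 22.25
tool_pos: [0.5118, -0.0172, 0.2909]
tool_rot: [-3.14, -0.003, -0.314]
contact_force: [1.4, -0.4, -0.3]
opening: 0.0549
```

Call:
{"method": "jog_arm", "body": {"deltas": [0.35, -0.11, 0, 0, 0, 0, 0.7, -0.22, 0, 0, 0, 0, 1.0, -0.32, 0, 0, 0, 0, 1.0, -0.32, 0, 0, 0, 0], "claw": 0}}

```text
time: 22.58
tool_pos: [0.6153, -0.0511, 0.2863]
tool_rot: [-3.14, -0.002, -0.316]
contact_force: [-2.1, 0.1, -1.3]
opening: 0.0326
```

Call:
{"method": "jog_arm", "body": {"deltas": [0.3, -0.1, 0, 0, 0, 0, 0.51, -0.17, 0, 0.01, 0.03, 0, 0.51, -0.17, 0, 0.016, 0.05, 0]}}

```text
time: 22.83
tool_pos: [0.6643, -0.0674, 0.2862]
tool_rot: [-3.14, 0.085, -0.315]
contact_force: [0.4, 0.2, -0.3]
opening: 0.0131
```

Call:
{"method": "jog_arm", "body": {"deltas": [0, 0, -0.2, 0.023, 0.073, 0, 0, 0, -0.4, 0.046, 0.146, 0, 0, 0, -0.6, 0.07, 0.22, 0, 0, 0, -0.8, 0.093, 0.293, 0, 0, 0, -1.0, 0.116, 0.366, 0]}}

```text
time: 23.25
tool_pos: [0.6623, -0.0662, 0.1895]
tool_rot: [3.138, 0.681, -0.316]
contact_force: [2.2, -0.3, 0.8]
opening: 0.0002
```

```bash
python3 st.py
```

```text
23.25 [ 0.6623 -0.0662  0.1895] [-0.2363  1.1919  0.2105  0.0703  2.4181  1.6857] rot [0.005 0.01  0.002] n 0.07556596837588075 w -0.00087267516436838 t -0.010231159055247489 F [ 2.1501 -0.3064  0.798 ] Fn 1.9877298725494996
```

Call:
{"method": "jog_arm", "body": {"deltas": [0, 0, -0.1, 0.004, 0.01, 0, 0, 0, -0.21, 0.004, 0.01, 0, 0, 0, -0.21, 0.004, 0.01, 0]}}

```text
time: 23.5
tool_pos: [0.6623, -0.066, 0.1641]
tool_rot: [3.139, 0.698, -0.316]
contact_force: [0.6, 0.4, -0.4]
opening: 0.0007
```

```bash
python3 st.py
```

```text
23.5 [ 0.6623 -0.066   0.1641] [-0.2367  1.2101  0.2443  0.0697  2.3822  1.6822] rot [0.002 0.    0.002] n 0.05610912713970464 w -0.0006693905576980217 t 0.00605699477843819 F [ 0.6128  0.3736 -0.3829] Fn 0.008266800762797162
```

Call:
{"method": "jog_arm", "body": {"deltas": [-0.05, 0.015, -0.05, 0, 0, 0, -0.1, 0.03, -0.11, 0, 0, 0, -0.14, 0.045, -0.17, 0, 0, 0, -0.18, 0.056, -0.21, 0, 0, 0, -0.21, 0.066, -0.25, 0, 0, 0]}}

```text
time: 23.92
tool_pos: [0.6418, -0.0593, 0.1481]
tool_rot: [3.14, 0.685, -0.315]
contact_force: [-0.1, -0.1, 0.3]
opening: 0.0007
```

```bash
python3 st.py
```

```text
23.9167 [ 0.6418 -0.0593  0.1481] [-0.2346  1.1129  0.4952  0.0614  2.2158  1.6699] rot [0.003 0.008 0.002] n 0.030025404422373045 w -0.0005903590153077661 t -0.00023209143311809862 F [-0.1271 -0.1402  0.3279] Fn 0.20099281591374796
```

Call:
{"method": "jog_arm", "body": {"deltas": [-0.01, 0.005, -0.03, 0, 0, 0, -0.03, 0.01, -0.06, 0, 0, 0, -0.04, 0.013, -0.08, 0, 0, 0, -0.04, 0.013, -0.08, 0, 0, 0]}}

```text
time: 24.25
tool_pos: [0.6391, -0.0584, 0.1411]
tool_rot: [3.141, 0.683, -0.314]
contact_force: [8.6, -0.9, 16.5]
opening: 0.0004
```

```bash
python3 st.py
```

```text
24.25 [ 0.6391 -0.0584  0.1411] [-0.2345  1.1064  0.5277  0.0612  2.1884  1.6681] rot [0.003 0.009 0.002] n 0.022768129490878603 w -0.0005101645717775261 t 0.002128668479869139 F [ 8.5861 -0.9396 16.4873] Fn 18.07001061875291
```

The knob is against the inner stop (n = 22.8 mm as planned, with 18 N of reaction). I'm retreating and checking.

Call:
{"method": "jog_arm", "body": {"deltas": [0.07, -0.023, 0.09, 0, 0, 0, 0.14, -0.046, 0.18, 0, 0, 0, 0.22, -0.07, 0.27, 0, 0, 0, 0.22, -0.07, 0.37, 0, 0, 0]}}

```text
time: 24.58
tool_pos: [0.6604, -0.0655, 0.1734]
tool_rot: [3.139, 0.691, -0.316]
contact_force: [0.2, -0.6, -0.5]
opening: 0.0002
```

Call:
{"method": "jog_arm", "body": {"deltas": [0, 0, 0.2, -0.023, -0.073, 0, 0, 0, 0.4, -0.046, -0.146, 0, 0, 0, 0.6, -0.07, -0.22, 0, 0, 0, 0.8, -0.093, -0.293, 0, 0, 0, 1.0, -0.116, -0.366, 0]}}

```text
time: 25.0
tool_pos: [0.6593, -0.0651, 0.2752]
tool_rot: [-3.139, 0.081, -0.313]
contact_force: [0.4, -0.5, 0.7]
opening: 0.0006
```

Call:
{"method": "jog_arm", "body": {"deltas": [0, -0.3, 0.2, 0, 0, 0, 0, -0.6, 0.5, 0, 0, 0, 0, -1.0, 0.8, 0, 0, 0, 0, -1.0, 0.8, 0, 0, 0]}}

```text
time: 25.33
tool_pos: [0.6587, -0.1698, 0.3588]
tool_rot: [3.142, 0.08, -0.318]
contact_force: [0.9, -0.2, 0.7]
opening: 0.0002
```

```bash
python3 - <<'E'
from h import *
np.set_printoptions(precision=3,suppress=True)
s=robot.observe();print(s['time'],s['tool_pos'],s['contact_force'])
p,q=[robot.camera_params(n) for n in("scene","side")]
T=M+.042*u+[0,0,.013]
print("tip pred",proj(p,T),proj(q,T),"knob top",proj(p,G+.012*n),proj(q,G+.012*n))
a=robot.read_camera("scene");b=robot.read_camera("side")
cv2.imwrite("pics/sceneF.png",a[:,:,::-1]);cv2.imwrite("pics/sideF.png",b[:,:,::-1])
cv2.imwrite("pics/c10.png",np.hstack([cv2.resize(a[200:320,240:360],(400,400)),cv2.resize(b[190:310,280:400],(400,400))])[:,:,::-1])
E
```

```text
25.3333 [ 0.659 -0.17   0.359] [ 0.904 -0.212  0.708]
tip pred [[289.793 251.852]] [[335.896 242.746]] knob top [[255.646 258.988]] [[373.424 245.472]]
```

View pics/c10.png

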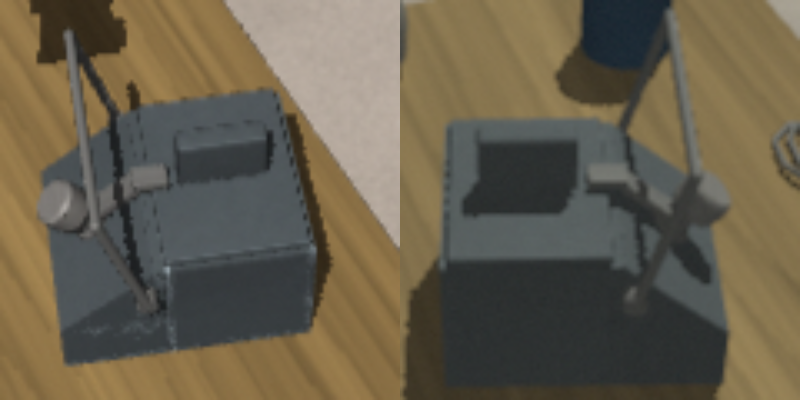

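Tongue tip at (290,253) in the scene, against (290,252) predicted for the locked position. The lid sits square under it. One last full view for the scraper and bystanders.

View pics/sceneF.png

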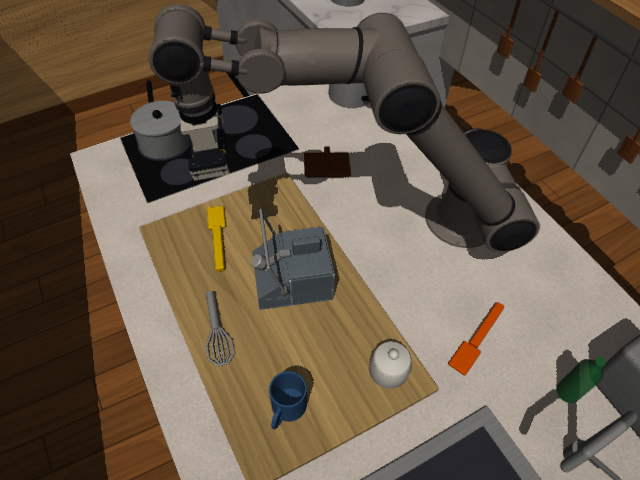

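```bash
python3 - <<'E'
from h import *
p=robot.camera_params("scene")
a,b=cv2.imread("pics/scene0.png"),cv2.imread("pics/sceneF.png")
for n,(x,y,X,Y) in dict(pot=(365,335,418,390),mug=(262,365,312,430),whisk=(200,285,240,370),brown=(300,145,355,180),orange=(445,300,505,375)).items():
    print(n,cv2.absdiff(a[y:Y,x:X],b[y:Y,x:X]).max(2).__gt__(40).mean().round(3))
m=cv2.inRange(cv2.cvtColor(b,cv2.COLOR_BGR2HSV),(20,150,60),(32,255,255))
c=max(cv2.findContours(m,0,2)[0],key=cv2.contourArea);r=cv2.minAreaRect(c);print(r,plane(p,cv2.boxPoints(r),.035).round(3))
E
```

```text
pot 0.0
mug 0.0
whisk 0.0
brown 0.208
orange 0.046
((216.9258575439453, 238.2396697998047), (66.00355529785156, 18.4974365234375), 86.633544921875) [[ 0.66  -0.368  0.035]
 [ 0.611 -0.346  0.035]
 [ 0.689 -0.123  0.035]
 [ 0.734 -0.143  0.035]]
```

The scraper lies flat on the board at (217,238), and the pot, mug and whisk are unchanged. The brown and orange differences look like arm shadows. Handing in.

```bash
python3 -c "
from cell import robot
print(robot.hand_in())"
```

```text
the job is handed in; nothing more can be done
None
```

The caddy is shut and locked, and the job was handed in at about 25.4 s of the 72 s allowed.

**What I did:** I laid the scraper flat on the free part of the board, centred near (0.67, −0.25). I then pulled the latch knob out 30 mm until it hit the outer stop, seated the lid in the mouth, and pushed the knob back in until it stopped with 18 N of reaction.

**Last checks:**
- **Latch:** the tongue tip appeared at pixel (290,253), against (290,252) predicted for the locked position, and it overlaps the lid.
- **Lid:** it sits squarely on the mouth; it came to rest on the rim at the expected height when lowered, before release.
- **Bystanders:** the pot, mug and whisk showed no change between the first and last pictures.
- **Look-alikes:** pixels around the brown lid (21%) and the orange scraper (5%) changed. I put this down to the arm's shadow; both appear in the same place in the final picture, and I never went near them.

**What went wrong along the way:**
- My first lid grasp missed because I lifted before the fingers had closed. A second look showed the lid had not moved, and the repeat grasp held.
- On the first approach to the knob, the elbow touched its straight limit: it read 0.0393 rad against the stated 0.04. I could not tell whether that counts as passing the range or is rounding in the stated limit. I moved inward straight away.

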